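# Third hand: press a key hanger against the sprung stop of a key rack

## Robot

A 6-joint arm with a two-finger parallel gripper is mounted at the origin on a cart in front of the work surface, level with it; the furniture and walls round the work are solid. World frame = base frame: x ahead of the robot, y to its left, z up, the work surface at z = 0. Lengths are in m, angles in rad, forces in N, time in s.
With the tool pointing down it reaches from about 0.3 to 0.85 m from the base axis. Payload 4.2 kg.
Tool frame: the origin (TCP) lies on the centre line of the jaws, within the pads' length; the fingertips stand 8 mm ahead of it and the grasp point (between the pads) lies 11 mm behind it (robot.tip_reach is the distance from the TCP to the fingertips, in m); z points along the fingers, y is the line along which they close (so a half turn about z gives the same grasp; the last joint's range is limited). The gripper opens to 91 mm and grips with 3 to 60 N. Pads are 32 mm wide; open, the fingers measure 118 mm over their backs; the gripper's body (76 mm by 178 mm) begins 60 mm behind the grasp point.
Start: joints at [1.286, 0.32, 1.565, -0, 1.257, -0.02], TCP at [0.15, 0.555, 0.222] pointing down, gripper open.
Joint ranges: [-3.11, 3.11], [-0.84, 2.01], [0.21, 2.61], [-1.34, 4.49], [0.05, 2.63], [-2.56, 2.56]. Speed limits (rad/s): [2.57, 2.57, 3.14, 3.14, 3.14, 3.14].

## Interface

Orientations are given as a unit quaternion [w, x, y, z].
In Python, from workcell import observe, cams, finish_job, robot gives the robot as it stands.
- The arm moves only by the tool play_rows, never from a script. Its argument "plan" is a list of rows, each an object of numbers: "x", "y", "z": the shift along the tool's x, y, z in m; "twist": the turn about the tool's z in rad; "grip": the gripper's target within -1 to 1 (fully open at 1, half-way at 0, shut at -1). A call has 1 to 8 rows; each row shifts and turns the commanded pose from where the row before left it, along the tool's axes as they then stand; what a row does not reach is not made up. A row lasts 1/10 s, in which the tool goes at most 50 mm and 8.59 degrees, less where a joint would pass 70% of its speed; a pose out of reach is approached as far as the arm can. A call is refused whole if a number of a shift passes 0.05 or a number of a turn 0.15, either way. A call with a gripper value outside its range is refused whole. The fingers move at their own pace and stop on an object; "grip_force" is the grip in N (left out, the last holds). Time passes only in rows, so rows that do not move let the fingers close. It gives the time, the measured TCP pose, the force, the opening and the grip force at its end, in the units of the state.
- observe(): the state, without advancing time (a new reading comes with each control period).
- cams.read_camera(name): name is "scene" or "top" or "wrist"; returns the picture (384x512x3 uint8, red, green, blue); there is no depth.
- cams.calibration(name): a dict with "camera_matrix" (3x3 intrinsics, pixels), "origin" and "orientation" of the camera in the world; the wrist camera has in their place "tool_from_camera" (4x4, takes a point from camera to tool coordinates, whose origin is the TCP and whose axes are the flange's). Camera axes: x right, y up, looking along -z (the intrinsics and any distortion apply to the point x, -y, -z); pixel columns grow to the right and rows downward; lengths in m; the calibration is good to about 2 mm. The wrist camera is an equidistant fisheye: a pixel r from the principal point sees the ray r / f radians off the axis. A picture is of the moment at which its call begins: read the wrist's pose just before it. calibration takes no time and is no camera call.
- finish_job(): hands the job in; it is judged then, once.
The state is a dict: "time_s": time; "joint_pos": joint angles; "joint_vel": joint speeds; "joint_torque": joint torques, N m; "position": TCP position; "ee_rot": TCP orientation; "wrist_force": force on the tool from outside, world axes, zero at the start; "ft_torque": the same for the moment, N m; "width": opening from 0.0 (shut) to 1.0 (fully open); "grip_force": force on a finger pad.
Only numpy, scipy, OpenCV 4.12 (cv2) and the standard library are available. Lean on these libraries where they do the work, as an engineer would, in place of code of your own. Each camera call takes 0.05 s, during which the arm holds its last target. There are 200 camera calls.

## Task

Pick up the brass key hanger, hang it astride the round bar of the key rack clear of the sprung stop, then slide it along the bar and press it against the stop until the stop's black pointer stands in the green zone (about 10 N). Hold it there steadily for at least three seconds as a third hand for the locksmith who will tighten its screw, and finish still gripping and pressing it: do not let go. Never drive the stop to the end of its travel, and leave the dark hanger, the padlock and the lock cylinder where they are.

Things in the scene. Friction and masses are not known exactly. Their poses are not given: they have to be found in the camera images.
- brass_hanger_center (a point): centre of the loose brass key hanger, half-way up, 46 mm above its feet. An upside-down U, 44 mm long (y), 92 mm tall, 0.1 to 0.21 kg, standing on its feet on the counter at the start. A grip block, 14 mm (x) by 20 mm (y), stands on the middle of its roof, from 56 to 92 mm above the feet: grip it there from above
- brass_hanger: the same hanger; origin between the feet at the underside, z up. Legs 4 mm thick at x = -14 and +14 mm, clear gap 24 mm, feet flared (35 mm over them). Roof from 46 to 56 mm above the feet. Two small steel hooks stick out to 36 mm at -x, 18 to 30 mm up
- dark_hanger_center (a point): centre (half-way up) of a second loose hanger of the same shape, dark grey steel; a bystander
- rack: key rack, fixed; origin on the counter; wooden base 80 (x) by 335 mm (y), 12 mm thick. Round bar, diameter 16 mm, along y, 110 mm high (top 118), free from y = -138 mm to the stop at +85 mm. Post at y = -145 mm, 112 mm high; grey stop housing at y = 112 to 165 mm, top 122 mm
- bar_middle (a point): middle of the bar's free length, on its axis: rack x = 0, y = -25 mm, 110 mm high. A hanger hung astride, roof resting on the bar, has its feet 72 mm and its centre 118 mm above the counter; either way round will do
- stop_face (a point): point on the bar's axis in the plate's pressing face, which looks to rack -y; rack y = 85 mm at rest, 110 mm high, moves with the stop. A hanger touches it when its centre is 22 mm to the -y side of it
- padlock: brass padlock lying on the counter, 54x40x13 mm, origin under its centre; a bystander
- lock_cylinder: brass lock cylinder lying on the counter, 33x65x17 mm, origin under its centre; a bystander
- stop (a joint): how far the stop is pushed in, m: 0 at rest, 0.020 at its end. Aluminium plate 44 mm wide (x), 77 to 127 mm high; the bar passes through it. Slides to rack +y against a plain spring, 0.8 N per mm, no preload (10 N at 12.5 mm). Its black pointer moves over a scale on the housing: white to 7.5 mm, green 7.5 to 17.5 mm (6 to 14 N), red beyond
Not all that is in view belongs to the job. What is shaped like the brass_hanger but blue or turquoise is not meant.

How it is judged:
By the outcome, as a careful person would: the job done as asked, in the order asked, and still so for the second after the job is handed in, while the arm keeps its last pose, push and grip.
It also fails if it takes over 48 s, if anything falls off the work surface, if the arm or the gripper's body presses on something with over 40 N, if the wrist force passes 120 N, or if a joint passes its speed limit or range.

## Working session

There is one attempt and no reset: what is moved stays moved. The work goes in short steps, Python scripts to look and compute and a tool call to move; the robot and the scene stay as the last step left them, time stands still between calls to the robot, and variables do not carry over. Pictures are saved under pics/ and viewed, at most 10 in all, crops included, and the job is handed in when it is done.

Besides the shell and the picture viewer there is one more tool, called after "Request:" by a JSON object that holds its "method" and its "body". play_rows: Moves the arm, as the interface text tells. Its arguments: {"type":"object","properties":{"plan":{"type":"array","items":{"type":"object","properties":{"x":{"type":"number"},"y":{"type":"number"},"z":{"type":"number"},"twist":{"type":"number"},"grip":{"type":"number"}}}},"grip_force":{"type":"number"}},"required":["plan"]}

```bash
mkdir -p pics; ls; python3 - <<'E'
from workcell import observe, cams, robot
import cv2,json
s=observe();print({k:s[k] for k in('time_s','position','ee_rot','wrist_force','width')},robot.tip_reach)
for n in('scene','top'):
    im=cams.read_camera(n);cv2.imwrite(f'pics/{n}0.png',cv2.resize(im[:,:,::-1],(800,600),interpolation=cv2.INTER_CUBIC)); cv2.imwrite(f'raw_{n}.png',im[:,:,::-1])
for n in('scene','top','wrist'): print(n,cams.calibration(n))
E
```

```text
pics
{'time_s': 0.0, 'position': array([0.15035907, 0.55448771, 0.22111468]), 'ee_rot': array([-1.35262426e-04,  1.32024169e-01,  9.91246110e-01, -8.66028973e-04]), 'wrist_force': array([ 0.33750778, -0.16719165,  0.4962961 ]), 'width': 0.9977189359315427} 0.008
scene {'camera_matrix': array([[376.96122053,   0.        , 251.16893591],
       [  0.        , 376.96122053, 189.02881723],
       [  0.        ,   0.        ,   1.        ]]), 'origin': array([-0.15087584, -0.36035612,  0.57551922]), 'orientation': array([ 0.76524299,  0.42236677, -0.24464895, -0.41970986])}
top {'camera_matrix': array([[379.56455042,   0.        , 254.38494231],
       [  0.        , 379.56455042, 193.98770321],
       [  0.        ,   0.        ,   1.        ]]), 'origin': array([0.4928775 , 0.03774016, 1.14611725]), 'orientation': array([-0.70293879, -0.02804634,  0.0149453 ,  0.71054   ])}
wrist {'camera_matrix': array([[297.31863964,   0.        , 257.94379287],
       [  0.        , 297.31863964, 194.90238965],
       [  0.        ,   0.        ,   1.        ]]), 'tool_from_camera': array([[-2.41109787e-04,  9.71114199e-01,  2.38615076e-01,
         6.50253973e-02],
       [ 9.99999971e-01,  2.30693557e-04,  7.15796798e-05,
        -3.73159586e-04],
       [ 1.44650828e-05,  2.38615086e-01, -9.71114226e-01,
        -1.61055280e-01],
       [ 0.00000000e+00,  0.00000000e+00,  0.00000000e+00,
         1.00000000e+00]])}
```

View pics/top0.png

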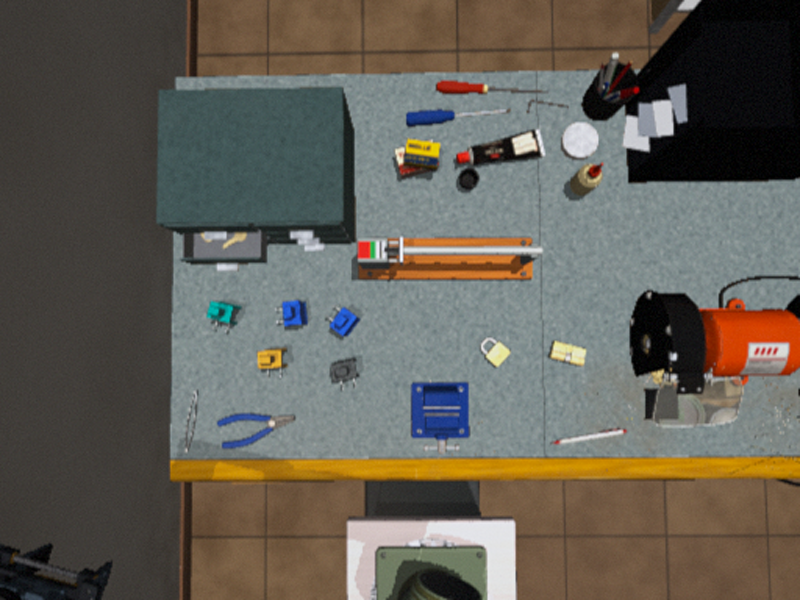

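View pics/scene0.png

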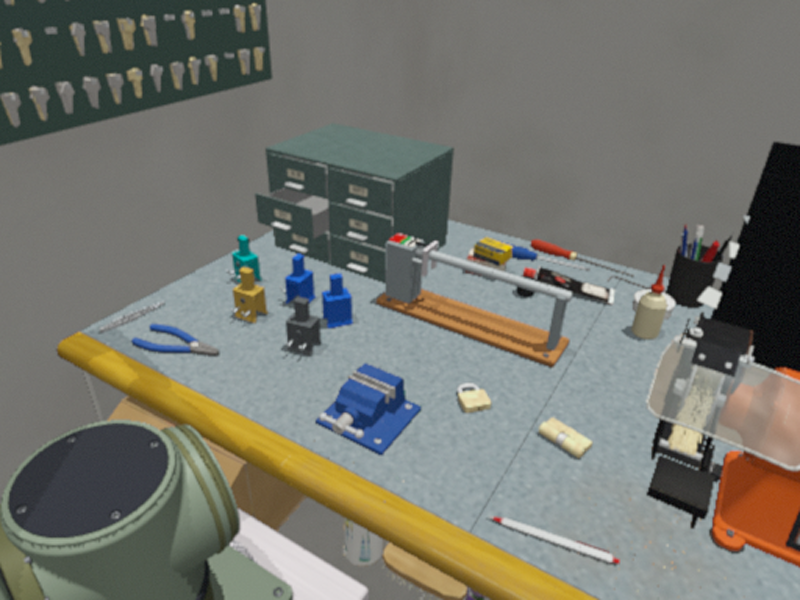

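The top view shows the brass hanger at about (270,360), hooks toward the robot. The dark hanger is at (344,370), the bar runs from (540,250) to the stop plate at about (400,250), the padlock is at (495,352) and the cylinder at (568,352). Next I measure zoomed crops.

```bash
cat > h.py <<'E'
import numpy as np
from scipy.spatial.transform import Rotation as R
from workcell import cams
def q(w): return R.from_quat([w[1],w[2],w[3],w[0]])
def ray(n,u,v):
    c=cams.calibration(n);K=c['camera_matrix']
    d=np.array([(u-K[0,2])/K[0,0],-(v-K[1,2])/K[1,1],-1])
    return c['origin'],q(c['orientation']).apply(d)
def at_z(n,u,v,z):
    o,d=ray(n,u,v);return o+d*(z-o[2])/d[2]
def proj(n,p):
    c=cams.calibration(n);K=c['camera_matrix'];d=q(c['orientation']).inv().apply(np.array(p)-c['origin'])
    return K[0,2]+K[0,0]*d[0]/-d[2],K[1,2]-K[1,1]*d[1]/-d[2]
E
python3 - <<'E'
import cv2,numpy as np
from h import *
t=cv2.imread('raw_top.png');s=cv2.imread('raw_scene.png')
def crop(im,x0,y0,w,h,k):return cv2.resize(im[y0:y0+h,x0:x0+w],(w*k,h*k),interpolation=cv2.INTER_NEAREST)
a=crop(t,155,210,40,40,8); b=crop(s,140,160,48,55,5)
c=crop(t,222,145,130,35,6)
out=np.zeros((600,800,3),np.uint8)
out[:320,:320]=a;out[:275,340:580]=b;out[330:540,:780]=c
cv2.imwrite('pics/crop1.png',out)
# brass segmentation (top)
hsv=cv2.cvtColor(t,cv2.COLOR_BGR2HSV);m=cv2.inRange(hsv,(12,120,60),(32,255,255));
r=np.zeros_like(m);r[215:245,158:188]=m[215:245,158:188]
v,u=np.nonzero(r);print(len(u),u.min(),u.max(),v.min(),v.max(),u.mean(),v.mean(),cv2.minAreaRect(np.c_[u,v].astype(np.float32)))
for z in(0,.056,.092):print(z,at_z('top',u.mean(),v.mean(),z))
for nm,p in dict(stopend=(402,250),postend=(541,250)).items():print(nm,at_z('top',p[0]/1.5625,p[1]/1.5625,.11))
E
```

```text
184 165 182 223 235 172.52717391304347 229.30978260869566 ((173.5, 229.0), (12.0, 17.0), 90.0)
0 [0.45868632 0.30703109 0.        ]
0.056 [0.46035692 0.29387337 0.056     ]
0.092 [0.46143088 0.28541484 0.092     ]
stopend [0.64960943 0.04771125 0.11      ]
postend [ 0.64643569 -0.19582013  0.11      ]
```

View pics/crop1.png

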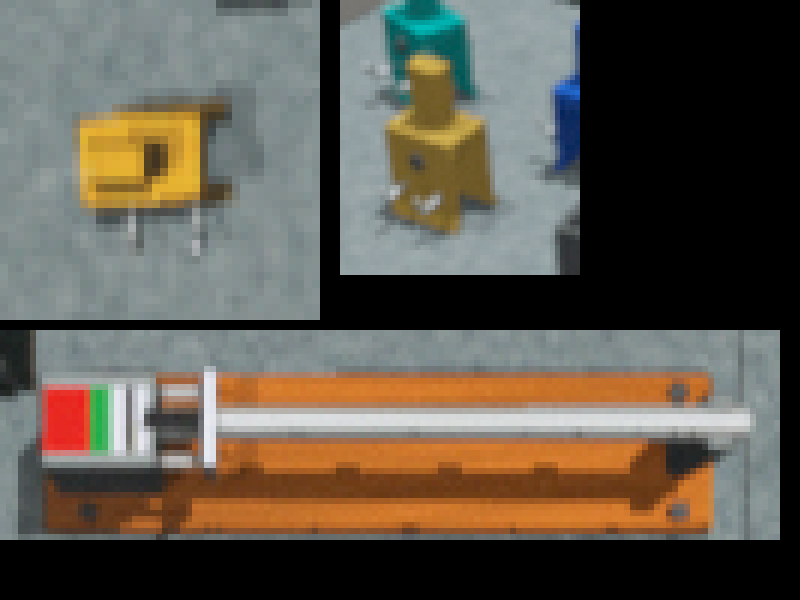

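```bash
python3 - <<'E'
from h import *
f=lambda u,v,z:at_z('top',u,v,z)[:2].round(4)
print('roof',[f(u,v,.056) for u,v in((164.8,225.2),(180.2,223.9),(165,236.2),(180.6,235))])
U=lambda x:222+x/6;V=lambda y:145+(y-330)/6
print('base',[f(U(x),V(y),.012) for x,y in((42,532),(712,532),(712,374))])
print('bar top axis',f(U(220),V(421),.114),f(U(740),V(421),.114))
print('bar edges L',f(U(240),V(407),.110),f(U(240),V(437),.110),'R',f(U(700),V(407),.110),f(U(700),V(435),.110))
print('plate',f(U(217),V(368),.127),f(U(217),V(468),.127),f(U(217),V(468),.11))
E
```

```text
roof [array([0.4723, 0.3162]), array([0.4756, 0.2718]), array([0.4409, 0.3155]), array([0.4439, 0.2706])]
base [array([0.609 , 0.1342]), array([ 0.605 , -0.1999]), array([ 0.6843, -0.2018])]
bar top axis [0.6485 0.0439] [ 0.6454 -0.1924]
bar edges L [0.6554 0.0347] [0.6416 0.0348] R [ 0.6527 -0.1753] [ 0.6398 -0.175 ]
plate [0.6706 0.0449] [0.6252 0.0454] [0.6274 0.0455]
```

The roof reads 44 by 32 mm, so the scale holds: hanger centre is about (0.458, 0.294), yaw +0.07 rad. The bar is at x≈0.647 with yaw −0.012, and the stop face is at y≈0.045. I'll twist first so the jaws close along x.

Request:
{"method": "play_rows", "body": {"plan": [{"twist":0.15,"grip":0.2},{"twist":0.15,"grip":0.2},{"twist":0.15,"grip":0.2},{"twist":0.15,"grip":0.2},{"twist":0.15,"grip":0.2},{"twist":0.15,"grip":0.2},{"twist":0.15,"grip":0.2},{"twist":0.15,"grip":0.2}]}}

```text
invalid input
```

```bash
cat >> h.py <<'E'
from workcell import observe
def togo(x,y,z,yaw=None):
    s=observe();r=q(s['ee_rot']);M=r.as_matrix();a=np.arctan2(M[1,1],M[0,1])
    print('t',round(s['time_s'],2),'pos',s['position'].round(4),'yaw(tool y)',a.round(4),'F',s['wrist_force'].round(1),'w',s['width'].round(3),'g',s['grip_force'])
    d=np.array([x,y,z])-s['position']
    print('tool shift',r.inv().apply(d).round(4),'twist',None if yaw is None else round(a-yaw,4))
E
python3 -c "
from h import *
togo(.458,.2935,.2,.07)"
```

```text
Traceback (most recent call last):
  File "h.py", line 17, in togo
    print('t',round(s['time_s'],2),'pos',s['position'].round(4),'yaw(tool y)',a.round(4),'F',s['wrist_force'].round(1),'w',s['width'].round(3),'g',s['grip_force'])
                                                                                                                           ^^^^^^^^^^^^^^^^
AttributeError: 'float' object has no attribute 'round'
```

Request:
{"method": "play_rows", "body": {"plan": [{"x":0,"y":0,"z":0,"twist":0.14,"grip":0.2},{"x":0,"y":0,"z":0,"twist":0.14,"grip":0.2},{"x":0,"y":0,"z":0,"twist":0.14,"grip":0.2},{"x":0,"y":0,"z":0,"twist":0.14,"grip":0.2},{"x":0,"y":0,"z":0,"twist":0.14,"grip":0.2},{"x":0,"y":0,"z":0,"twist":0.14,"grip":0.2},{"x":0,"y":0,"z":0,"twist":0.14,"grip":0.2},{"x":0,"y":0,"z":0,"twist":0.14,"grip":0.2}]}}

```text
time_s: 0.9
position: [0.1504, 0.5547, 0.2214]
ee_rot: [0.0, 0.641, 0.768, -0.0]
wrist_force: [0.7, -0.0, 0.1]
width: 0.6
grip_force: 0.0
```

```bash
sed -i "s/s\['width'\].round(3)/round(s['width'],3)/" h.py
python3 -c "
from h import *
togo(.458,.2935,.2,.07)"
```

```text
t 0.9 pos [0.1504 0.5547 0.2214] yaw(tool y) 0.1803 F [ 0.7 -0.   0.1] w 0.6 g 0.0
tool shift [-0.3121  0.2558  0.0216] twist 0.1103
```

Request:
{"method": "play_rows", "body": {"plan": [{"x":-0.035,"y":0.029,"z":0,"twist":0,"grip":0.2},{"x":-0.035,"y":0.029,"z":0,"twist":0,"grip":0.2},{"x":-0.035,"y":0.029,"z":0,"twist":0,"grip":0.2},{"x":-0.035,"y":0.029,"z":0,"twist":0,"grip":0.2},{"x":-0.035,"y":0.029,"z":0,"twist":0,"grip":0.2},{"x":-0.035,"y":0.029,"z":0,"twist":0,"grip":0.2},{"x":-0.035,"y":0.029,"z":0,"twist":0,"grip":0.2},{"x":-0.03,"y":0.025,"z":0,"twist":0.11,"grip":0.2}]}}

```text
time_s: 1.7
position: [0.4267, 0.3251, 0.2216]
ee_rot: [0.0, 0.681, 0.732, -0.0]
wrist_force: [0.1, 0.7, -0.7]
width: 0.601
grip_force: 0.0
```

Request:
{"method": "play_rows", "body": {"plan": [{"x":0,"y":0,"z":0,"twist":0,"grip":0.2}]}}

```text
time_s: 1.8
position: [0.4284, 0.324, 0.2215]
ee_rot: [0.001, 0.682, 0.731, -0.0]
wrist_force: [-0.5, 0.7, 0.1]
width: 0.601
grip_force: 0.0
```

```bash
python3 - <<'E'
from h import *
import cv2
togo(.458,.2935,.2,.07)
im=cams.read_camera('wrist');cv2.imwrite('raw_w1.png',im[:,:,::-1]);cv2.imwrite('pics/w1.png',cv2.resize(im[:,:,::-1],(800,600)))
E
```

```text
t 1.8 pos [0.4284 0.324  0.2215] yaw(tool y) 0.0695 F [-0.5  0.7  0.1] w 0.601 g 0.0
tool shift [-0.0324  0.0274  0.0215] twist -0.0005
```

View pics/w1.png

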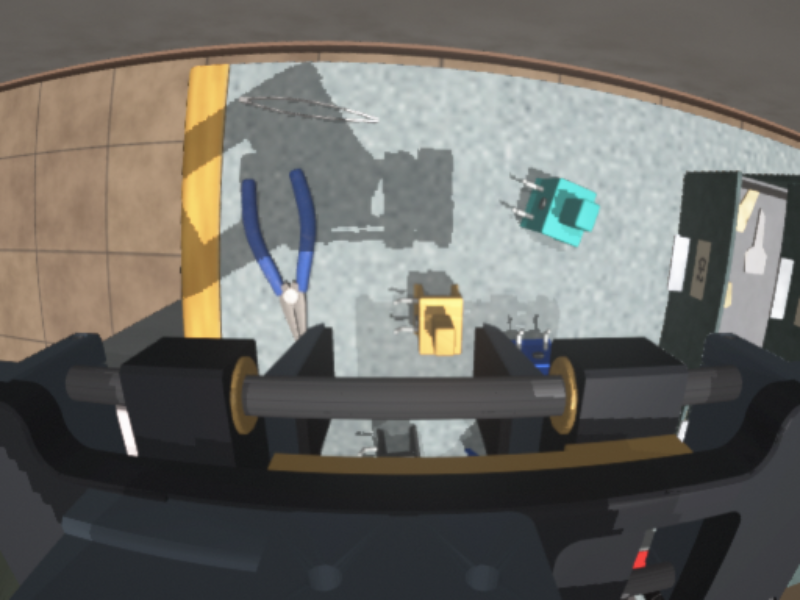

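The wrist view shows the brass hanger between the jaws: roof corners near (418,297), (462,297), (463,354), (420,356). Its sides run almost parallel to the pads.

```bash
cat >> h.py <<'E'
def wrist_z(u,v,z,s):
    c=cams.calibration('wrist');K=c['camera_matrix'];T=c['tool_from_camera']
    x,y=u-K[0,2],v-K[1,2];r=np.hypot(x,y);th=r/K[0,0]
    d=np.array([np.sin(th)*x/r,-np.sin(th)*y/r,-np.cos(th)])
    Rt=q(s['ee_rot']);o=Rt.apply(T[:3,3])+s['position'];d=Rt.apply(T[:3,:3]@d)
    return o+d*(z-o[2])/d[2]
E
python3 - <<'E'
from h import *
import cv2
s=observe()
for u,v in((418,297),(462,297),(463,354),(420,356)):print(wrist_z(u/1.5625,v/1.5625,.056,s)[:2].round(4))
im=cv2.imread('raw_w1.png')[175:240,240:310];cv2.imwrite('pics/w1c.png',cv2.resize(im,None,fx=8,fy=8,interpolation=cv2.INTER_CUBIC))
E
```

```text
[0.4394 0.3175]
[0.4712 0.3198]
[0.4767 0.2763]
[0.4445 0.2726]
```

View pics/w1c.png

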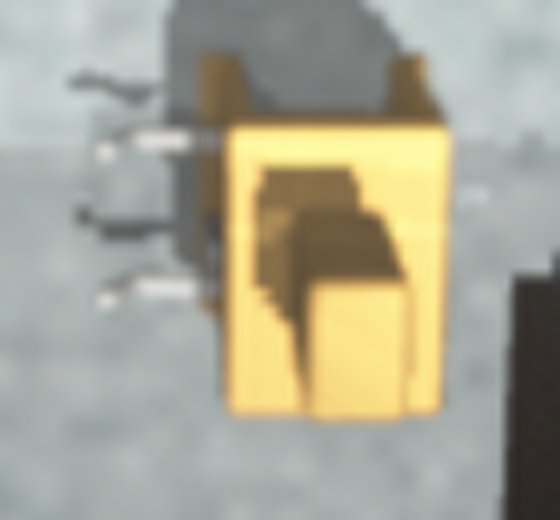

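Crop: roof corners (230,125), (450,125), (440,415), (228,415); block top (310,283) to (406,420).

```bash
python3 - <<'E'
from h import *
s=observe()
for P,z in ((((230,125),(450,125),(440,415),(228,415)),.056),(((310,283),(408,283),(404,420),(312,420)),.092)):
    p=np.array([wrist_z(240+u/8-.5,175+v/8-.5,z,s)[:2] for u,v in P]);print(p.round(4).tolist(),p.mean(0).round(4),'yaw',[-np.arctan2(*(p[a]-p[b])).round(3) for a,b in((0,3),(1,2))])
togo(.458,.2945,.200,.08)
E
```

```text
[[0.4402, 0.3175], [0.4713, 0.3198], [0.4745, 0.2764], [0.4435, 0.2743]] [0.4574 0.297 ] yaw [np.float64(0.075), np.float64(0.073)]
[[0.4502, 0.3058], [0.4628, 0.3066], [0.4642, 0.288], [0.4522, 0.2872]] [0.4573 0.2969] yaw [np.float64(0.106), np.float64(0.076)]
t 1.85 pos [0.4266 0.3254 0.2214] yaw(tool y) 0.0725 F [-1.   0.3  0.5] w 0.599 g 0.0
tool shift [-0.0331  0.0291  0.0214] twist -0.0075
```

Request:
{"method": "play_rows", "body": {"plan": [{"x":-0.016,"y":0.0145,"z":0,"twist":0,"grip":0.2},{"x":-0.0155,"y":0.014,"z":0.0,"twist":0,"grip":0.2},{"x":0,"y":0,"z":0.03,"twist":0,"grip":0.2},{"x":0,"y":0,"z":0.03,"twist":0,"grip":0.2},{"x":0,"y":0,"z":0.02,"twist":0,"grip":0.2},{"x":0,"y":0,"z":0,"twist":0,"grip":0.2},{"x":0,"y":0,"z":0,"twist":0,"grip":0.2}]}}

```text
time_s: 2.55
position: [0.4557, 0.2985, 0.1422]
ee_rot: [-0.0, 0.679, 0.734, -0.0]
wrist_force: [-0.5, 0.8, 0.4]
width: 0.6
grip_force: 0.0
```

```bash
python3 -c "
from h import *
togo(.4575,.2965,.068,.074)
togo(.4575,.2965,.068,.074)
import cv2
im=cams.read_camera('wrist');cv2.imwrite('pics/w2.png',cv2.resize(im[150:330,130:390,::-1],None,fx=3,fy=3))"
```

```text
t 2.55 pos [0.4557 0.2985 0.1422] yaw(tool y) 0.0776 F [-0.5  0.8  0.4] w 0.6 g 0.0
tool shift [-0.0021  0.0017  0.0742] twist 0.0036
t 2.55 pos [0.4557 0.2985 0.1422] yaw(tool y) 0.0776 F [-0.5  0.8  0.4] w 0.6 g 0.0
tool shift [-0.0021  0.0017  0.0742] twist 0.0036
```

View pics/w2.png

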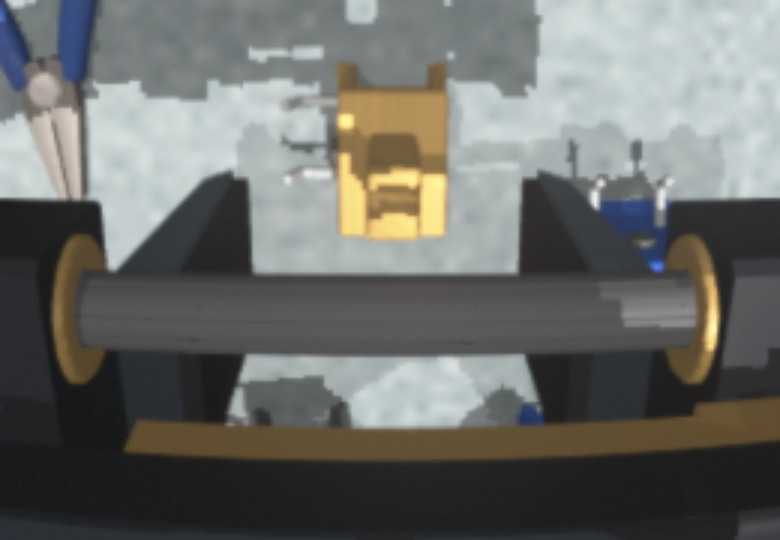

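The block (about 392,205) sits centred between the pads (250 to 520). I'll check y once more from the roof corners (340,90), (447,90), (447,237), (338,237).

```bash
python3 -c "
from h import *
s=observe()
p=np.array([wrist_z(130+u/3-.3,150+v/3-.3,.056,s)[:2] for u,v in((340,90),(447,90),(447,237),(338,237))]);print(p.round(4),p.mean(0))
p=np.array([wrist_z(130+u/3-.3,150+v/3-.3,.092,s)[:2] for u,v in((368,170),(418,170),(418,239),(368,239))]);print(p.round(4),p.mean(0))
togo(*p.mean(0),.068,.074)"
```

```text
[[0.4439 0.3161]
 [0.4742 0.3184]
 [0.4784 0.2744]
 [0.4462 0.2719]] [0.4606516  0.29520073]
[[0.4534 0.3035]
 [0.4657 0.3044]
 [0.4673 0.2863]
 [0.4547 0.2854]] [0.46026547 0.29491209]
t 2.6 pos [0.4563 0.2987 0.143 ] yaw(tool y) 0.0773 F [0.1 0.  0.8] w 0.6 g 0.0
tool shift [-0.0042  0.0035  0.075 ] twist 0.0033
```

Request:
{"method": "play_rows", "body": {"plan": [{"x":-0.003,"y":0.003,"z":0.03,"twist":0,"grip":0.2},{"x":0,"y":0,"z":0.025,"twist":0,"grip":0.2},{"x":0,"y":0,"z":0.018,"twist":0,"grip":0.2},{"x":0,"y":0,"z":0,"twist":0,"grip":0.2},{"x":0,"y":0,"z":0,"twist":0,"grip":0.0},{"x":0,"y":0,"z":0,"twist":0,"grip":-1},{"x":0,"y":0,"z":0,"twist":0,"grip":-1},{"x":0,"y":0,"z":0,"twist":0,"grip":-1}], "grip_force": 35}}

```text
time_s: 3.4
position: [0.4599, 0.2952, 0.07]
ee_rot: [0.0, 0.68, 0.733, 0.001]
wrist_force: [0.0, 0.0, 1.2]
width: 0.278
grip_force: 0.0
```

Request:
{"method": "play_rows", "body": {"plan": [{"x":0,"y":0,"z":0,"twist":0,"grip":-1},{"x":0,"y":0,"z":0,"twist":0,"grip":-1},{"x":0,"y":0,"z":0,"twist":0,"grip":-1},{"x":0,"y":0,"z":0,"twist":0,"grip":-1}]}}

```text
time_s: 3.8
position: [0.4595, 0.2949, 0.0691]
ee_rot: [-0.0, 0.68, 0.733, 0.0]
wrist_force: [-0.7, -0.4, 1.2]
width: 0.153
grip_force: 35.0
```

Gripped: 0.153 × 91 mm = 14 mm, the block's width. Now I lift.

Request:
{"method": "play_rows", "body": {"plan": [{"x":0,"y":0,"z":-0.01,"twist":0,"grip":-1},{"x":0,"y":0,"z":-0.02,"twist":0,"grip":-1},{"x":0,"y":0,"z":-0.03,"twist":0,"grip":-1},{"x":0,"y":0,"z":-0.03,"twist":0,"grip":-1},{"x":0,"y":0,"z":-0.03,"twist":0,"grip":-1},{"x":0,"y":0,"z":-0.03,"twist":0.04,"grip":-1},{"x":0,"y":0,"z":-0.01,"twist":0.046,"grip":-1},{"x":0,"y":0,"z":0,"twist":0,"grip":-1}]}}

```text
time_s: 4.6
position: [0.4602, 0.2953, 0.2313]
ee_rot: [0.0, 0.711, 0.704, 0.002]
wrist_force: [-0.0, 0.7, -2.3]
width: 0.151
grip_force: 35.0
```

```bash
python3 -c "
from h import *
togo(.647,-.065,.222,-.012)"
```

```text
t 4.6 pos [0.4602 0.2953 0.2313] yaw(tool y) -0.0099 F [-0.   0.7 -2.3] w 0.151 g 34.98750686645508
tool shift [-0.3585  0.1903  0.0091] twist 0.0021
```

Request:
{"method": "play_rows", "body": {"plan": [{"x":-0.02,"y":0,"z":0,"twist":0,"grip":-1},{"x":-0.035,"y":0,"z":0,"twist":0,"grip":-1},{"x":-0.04,"y":0,"z":0,"twist":0,"grip":-1},{"x":-0.04,"y":0,"z":0,"twist":0,"grip":-1},{"x":-0.04,"y":0.01,"z":0,"twist":0,"grip":-1},{"x":-0.04,"y":0.02,"z":0,"twist":0,"grip":-1},{"x":-0.04,"y":0.02,"z":0,"twist":0,"grip":-1},{"x":-0.04,"y":0.02,"z":0,"twist":0,"grip":-1}]}}

```text
time_s: 5.4
position: [0.5261, -0.0025, 0.2279]
ee_rot: [-0.001, 0.71, 0.704, -0.001]
wrist_force: [1.3, 1.2, -1.5]
width: 0.158
grip_force: 35.0
```

Request:
{"method": "play_rows", "body": {"plan": [{"x":-0.03,"y":0.02,"z":0,"twist":0,"grip":-1},{"x":-0.02,"y":0.025,"z":0,"twist":0,"grip":-1},{"x":-0.01,"y":0.025,"z":0,"twist":0,"grip":-1},{"x":-0.005,"y":0.025,"z":0,"twist":0,"grip":-1},{"x":0,"y":0.02,"z":0,"twist":0,"grip":-1},{"x":0,"y":0,"z":0,"twist":0,"grip":-1},{"x":0,"y":0,"z":0,"twist":0,"grip":-1}]}}

```text
time_s: 6.1
position: [0.6398, -0.0669, 0.2273]
ee_rot: [-0.001, 0.71, 0.704, -0.001]
wrist_force: [-0.9, -0.4, -2.2]
width: 0.154
grip_force: 35.0
```

```bash
python3 -c "
from h import *
togo(.647,-.065,.222,-.012)
import cv2
a=cams.read_camera('wrist');b=cams.read_camera('scene')
cv2.imwrite('raw_w3.png',a[:,:,::-1]);cv2.imwrite('raw_s3.png',b[:,:,::-1])
import numpy as np
o=np.zeros((600,800,3),np.uint8);o[:300,:400]=cv2.resize(a,(400,300));c=b[100:250,200:400];o[:300,400:]=cv2.resize(c,(400,300),interpolation=2)
c=a[190:340,180:400];o[300:,:440]=cv2.resize(c,(440,300))
cv2.imwrite('pics/m3.png',o[:,:,::-1])"
```

```text
t 6.1 pos [ 0.6398 -0.0669  0.2273] yaw(tool y) -0.0093 F [-0.9 -0.4 -2.2] w 0.154 g 34.98704195022583
tool shift [0.0019 0.0072 0.0053] twist 0.0027
```

View pics/m3.png

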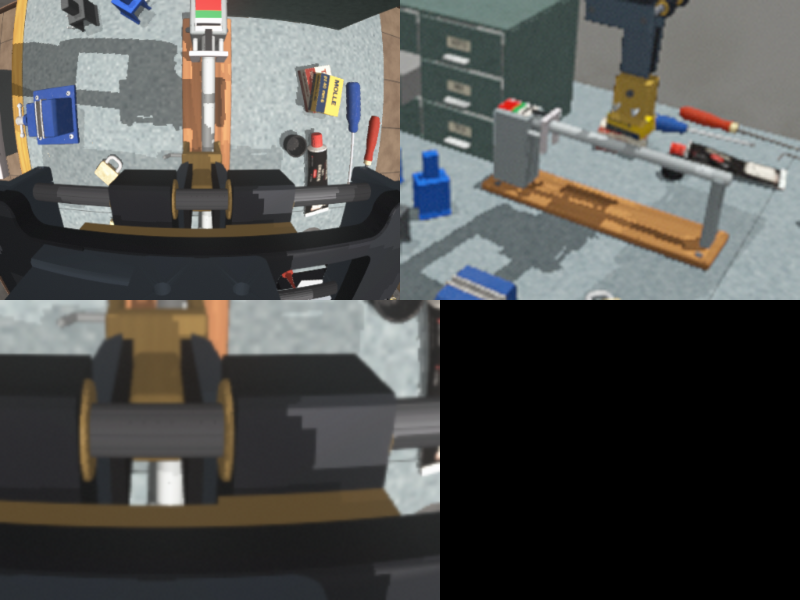

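The hanger is held over the bar. The wrist view shows the bar running up to the stop plate at about (208,50), slightly right of the jaw centre. I'll measure the bar's edges in that picture.

```bash
python3 - <<'E'
from h import *
import cv2
im=cv2.imread('raw_w3.png');hsv=cv2.cvtColor(im,cv2.COLOR_BGR2HSV)
s=observe()
for v in range(80,190,10):
    row=im[v,225:310].astype(int);sat=hsv[v,225:310,1];br=row.mean(1)
    m=(sat<50)&(br>120);i=[j for j in np.nonzero(m)[0] if 20<=j<=65]
    # contiguous run around centre
    if not i: print(v,'-');continue
    runs=np.split(i,np.nonzero(np.diff(i)>1)[0]+1);r=max(runs,key=len);a,b=225+r[0]-.5,225+r[-1]+.5
    A,B=wrist_z(a,v,.11,s),wrist_z(b,v,.11,s);print(v,a,b,A[:2].round(4),B[:2].round(4),'mid',((A+B)/2)[:2].round(4))
E
```

```text
80 257.5 274.5 [0.6415 0.0402] [0.6573 0.0402] mid [0.6494 0.0402]
90 257.5 274.5 [0.6415 0.0306] [0.6572 0.0306] mid [0.6493 0.0306]
100 257.5 274.5 [0.6414 0.0212] [0.6571 0.0211] mid [0.6492 0.0211]
110 257.5 274.5 [0.6413 0.0117] [0.6571 0.0117] mid [0.6492 0.0117]
120 258.5 273.5 [0.6421 0.0023] [0.6561 0.0022] mid [0.6491 0.0023]
130 258.5 273.5 [ 0.642  -0.0071] [ 0.656  -0.0072] mid [ 0.649  -0.0071]
140 258.5 274.5 [ 0.6419 -0.0165] [ 0.6569 -0.0166] mid [ 0.6494 -0.0165]
150 258.5 274.5 [ 0.6418 -0.0259] [ 0.6569 -0.026 ] mid [ 0.6494 -0.026 ]
160 258.5 273.5 [ 0.6418 -0.0355] [ 0.6559 -0.0356] mid [ 0.6488 -0.0355]
170 258.5 273.5 [ 0.6417 -0.045 ] [ 0.6559 -0.0451] mid [ 0.6488 -0.0451]
180 258.5 273.5 [ 0.6416 -0.0547] [ 0.6559 -0.0548] mid [ 0.6488 -0.0548]
```

Request:
{"method": "play_rows", "body": {"plan": [{"x":0,"y":0.0085,"z":0,"twist":0.002,"grip":-1},{"x":0,"y":0,"z":0.015,"twist":0,"grip":-1},{"x":0,"y":0,"z":0.015,"twist":0,"grip":-1},{"x":0,"y":0,"z":0.01,"twist":0,"grip":-1},{"x":0,"y":0,"z":0.005,"twist":0,"grip":-1},{"x":0,"y":0,"z":0.005,"twist":0,"grip":-1},{"x":0,"y":0,"z":0,"twist":0,"grip":-1}]}}

```text
time_s: 6.9
position: [0.6492, -0.067, 0.1786]
ee_rot: [-0.0, 0.711, 0.703, -0.0]
wrist_force: [0.2, -0.3, -2.3]
width: 0.15
grip_force: 35.0
```

```bash
python3 -c "
from h import *
togo(.6485,-.067,.141,-.012)
import cv2
b=cams.read_camera('scene');a=cams.read_camera('top')
o=np.zeros((480,800,3),np.uint8);o[:,:400]=cv2.resize(b[110:230,240:340],(400,480),interpolation=2);o[:,400:]=cv2.resize(a[120:216,220:300],(400,480),interpolation=2)
cv2.imwrite('pics/m4.png',o[:,:,::-1])"
```

```text
t 6.9 pos [ 0.6492 -0.067   0.1786] yaw(tool y) -0.012 F [ 0.2 -0.3 -2.3] w 0.15 g 34.987072348594666
tool shift [ 0.     -0.0007  0.0376] twist 0.0
```

View pics/m4.png

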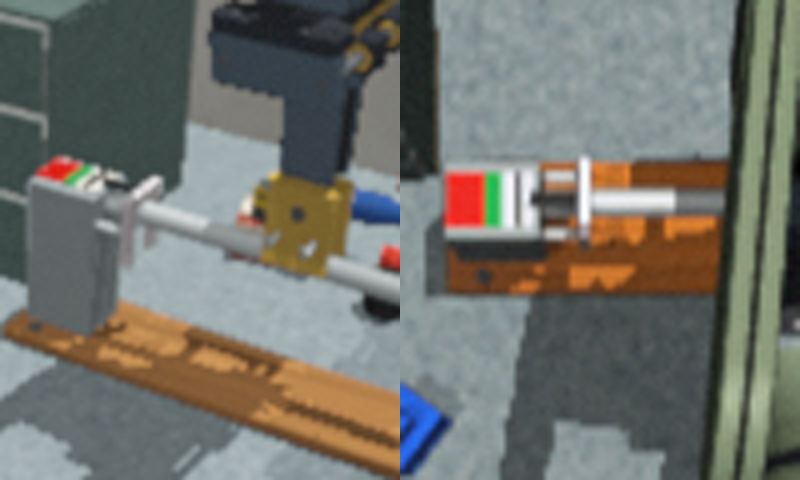

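The scene view shows the hanger's feet already straddling the bar with no side force. I'll lower it to rest.

Request:
{"method": "play_rows", "body": {"plan": [{"x":0,"y":0,"z":0.01,"twist":0,"grip":-1},{"x":0,"y":0,"z":0.01,"twist":0,"grip":-1},{"x":0,"y":0,"z":0.008,"twist":0,"grip":-1},{"x":0,"y":0,"z":0.004,"twist":0,"grip":-1},{"x":0,"y":0,"z":0.002,"twist":0,"grip":-1},{"x":0,"y":0,"z":0,"twist":0,"grip":-1},{"x":0,"y":0,"z":0,"twist":0,"grip":-1}]}}

```text
time_s: 7.7
position: [0.6496, -0.0671, 0.1452]
ee_rot: [0.0, 0.711, 0.703, 0.0]
wrist_force: [-0.5, -0.2, -2.4]
width: 0.152
grip_force: 35.0
```

Request:
{"method": "play_rows", "body": {"plan": [{"x":0,"y":0,"z":0.001,"twist":0,"grip":-1},{"x":0,"y":0,"z":0,"twist":0,"grip":-1},{"x":0,"y":0,"z":0,"twist":0,"grip":-1}]}}

```text
time_s: 8.0
position: [0.6494, -0.0671, 0.1441]
ee_rot: [0.0, 0.711, 0.703, 0.0]
wrist_force: [0.1, 0.3, -1.7]
width: 0.151
grip_force: 35.0
```

Request:
{"method": "play_rows", "body": {"plan": [{"x":0,"y":0,"z":0.001,"twist":0,"grip":-1},{"x":0,"y":0,"z":0,"twist":0,"grip":-1},{"x":0,"y":0,"z":0,"twist":0,"grip":-1}]}}

```text
time_s: 8.3
position: [0.6493, -0.067, 0.1429]
ee_rot: [-0.0, 0.711, 0.703, 0.0]
wrist_force: [-0.7, -0.3, -1.8]
width: 0.153
grip_force: 35.0
```

Request:
{"method": "play_rows", "body": {"plan": [{"x":0,"y":0,"z":0.001,"twist":0,"grip":-1},{"x":0,"y":0,"z":0,"twist":0,"grip":-1},{"x":0,"y":0,"z":0,"twist":0,"grip":-1}]}}

```text
time_s: 8.6
position: [0.6493, -0.067, 0.1419]
ee_rot: [-0.0, 0.711, 0.703, 0.0]
wrist_force: [-0.2, 0.6, -1.9]
width: 0.152
grip_force: 35.0
```

Request:
{"method": "play_rows", "body": {"plan": [{"x":0,"y":0,"z":0.0005,"twist":0,"grip":-1},{"x":0,"y":0,"z":0,"twist":0,"grip":-1},{"x":0,"y":0,"z":0,"twist":0,"grip":-1}]}}

```text
time_s: 8.9
position: [0.6493, -0.067, 0.1415]
ee_rot: [0.0, 0.711, 0.703, 0.0]
wrist_force: [-0.7, 0.2, -1.2]
width: 0.152
grip_force: 35.0
```

Request:
{"method": "play_rows", "body": {"plan": [{"x":0,"y":0,"z":0.0005,"twist":0,"grip":-1},{"x":0,"y":0,"z":0,"twist":0,"grip":-1},{"x":0,"y":0,"z":0,"twist":0,"grip":-1}]}}

```text
time_s: 9.2
position: [0.6494, -0.0671, 0.1413]
ee_rot: [0.0, 0.711, 0.703, 0.0]
wrist_force: [-0.7, 0.3, 0.9]
width: 0.154
grip_force: 35.0
```

It rests on the bar lightly (the weight is off and about 3 N bears on it). Now I slide toward the stop.

Request:
{"method": "play_rows", "body": {"plan": [{"x":0.01,"y":0,"z":0,"twist":0,"grip":-1},{"x":0.01,"y":0,"z":0,"twist":0,"grip":-1},{"x":0.01,"y":0,"z":0,"twist":0,"grip":-1},{"x":0.01,"y":0,"z":0,"twist":0,"grip":-1},{"x":0,"y":0,"z":0,"twist":0,"grip":-1}]}}

```text
time_s: 9.7
position: [0.6501, -0.0246, 0.1413]
ee_rot: [-0.0, 0.711, 0.703, 0.001]
wrist_force: [0.4, 1.5, 3.6]
width: 0.151
grip_force: 35.0
```

Request:
{"method": "play_rows", "body": {"plan": [{"x":0.01,"y":0,"z":0,"twist":0,"grip":-1},{"x":0.01,"y":0,"z":0,"twist":0,"grip":-1},{"x":0.01,"y":0,"z":0,"twist":0,"grip":-1},{"x":0,"y":0,"z":0,"twist":0,"grip":-1},{"x":0,"y":0,"z":0,"twist":0,"grip":-1}]}}

```text
time_s: 10.2
position: [0.6504, 0.0048, 0.1413]
ee_rot: [-0.001, 0.711, 0.703, 0.001]
wrist_force: [-0.7, 0.8, 5.7]
width: 0.151
grip_force: 35.0
```

Request:
{"method": "play_rows", "body": {"plan": [{"x":0.005,"y":0,"z":-0.0004,"twist":0,"grip":-1},{"x":0.005,"y":0,"z":0,"twist":0,"grip":-1},{"x":0,"y":0,"z":0,"twist":0,"grip":-1},{"x":0,"y":0,"z":0,"twist":0,"grip":-1}]}}

```text
time_s: 10.6
position: [0.6502, 0.0135, 0.1413]
ee_rot: [-0.0, 0.711, 0.703, 0.0]
wrist_force: [0.3, -1.1, 4.0]
width: 0.153
grip_force: 35.0
```

Request:
{"method": "play_rows", "body": {"plan": [{"x":0.004,"y":0,"z":-0.0002,"twist":0,"grip":-1},{"x":0.004,"y":0,"z":0,"twist":0,"grip":-1},{"x":0,"y":0,"z":0,"twist":0,"grip":-1},{"x":0,"y":0,"z":0,"twist":0,"grip":-1}]}}

```text
time_s: 11.0
position: [0.6502, 0.0216, 0.1413]
ee_rot: [-0.001, 0.711, 0.703, 0.0]
wrist_force: [-0.1, -1.5, 2.3]
width: 0.149
grip_force: 35.0
```

Request:
{"method": "play_rows", "body": {"plan": [{"x":0.004,"y":0,"z":0,"twist":0,"grip":-1},{"x":0,"y":0,"z":0,"twist":0,"grip":-1},{"x":0,"y":0,"z":0,"twist":0,"grip":-1}]}}

```text
time_s: 11.3
position: [0.6503, 0.0253, 0.1413]
ee_rot: [-0.0, 0.711, 0.703, 0.0]
wrist_force: [-0.1, -1.5, 1.7]
width: 0.15
grip_force: 35.0
```

Request:
{"method": "play_rows", "body": {"plan": [{"x":0.004,"y":0,"z":0,"twist":0,"grip":-1},{"x":0,"y":0,"z":0,"twist":0,"grip":-1},{"x":0,"y":0,"z":0,"twist":0,"grip":-1}]}}

```text
time_s: 11.6
position: [0.6503, 0.0288, 0.1414]
ee_rot: [-0.0, 0.711, 0.703, -0.0]
wrist_force: [-0.6, -4.1, -0.1]
width: 0.153
grip_force: 35.0
```

Request:
{"method": "play_rows", "body": {"plan": [{"x":0.003,"y":0,"z":0,"twist":0,"grip":-1},{"x":0,"y":0,"z":0,"twist":0,"grip":-1},{"x":0,"y":0,"z":0,"twist":0,"grip":-1}]}}

```text
time_s: 11.9
position: [0.6504, 0.0312, 0.1414]
ee_rot: [0.0, 0.711, 0.703, -0.001]
wrist_force: [0.4, -5.9, 0.7]
width: 0.153
grip_force: 35.0
```

```bash
python3 -c "
from h import *
togo(.6485,.0355,.141,-.012)
import cv2
b=cams.read_camera('scene');a=cams.read_camera('top')
o=np.zeros((480,800,3),np.uint8);o[:,:400]=cv2.resize(b[110:230,240:340],(400,480),interpolation=2);o[:,400:]=cv2.resize(a[120:216,220:300],(400,480),interpolation=2)
cv2.imwrite('pics/m5.png',o[:,:,::-1])"
```

```text
t 11.9 pos [0.6504 0.0312 0.1414] yaw(tool y) -0.0118 F [ 0.4 -5.9  0.7] w 0.153 g 34.98850643634796
tool shift [ 0.0042 -0.0019  0.0004] twist 0.0002
```

View pics/m5.png

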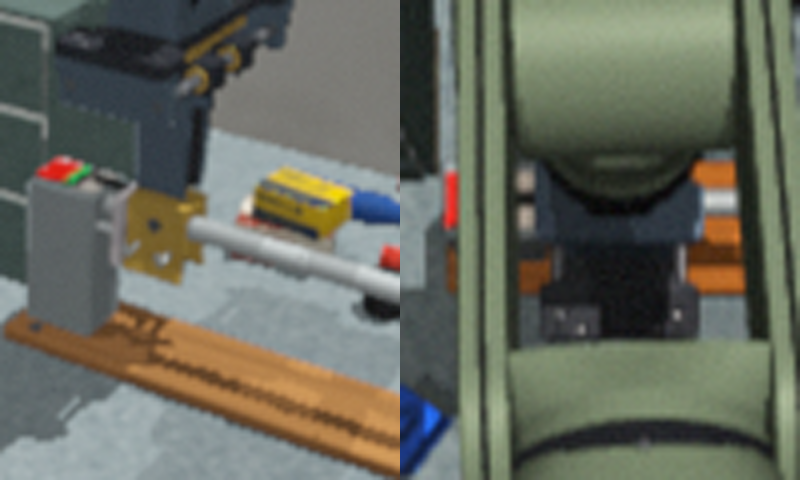

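The hanger touches the plate and the pointer has moved. Force rises at about 0.75 N/mm, matching the spring, so contact was at y≈0.0237 and 12.5 mm of travel is y≈0.036.

Request:
{"method": "play_rows", "body": {"plan": [{"x":0.002,"y":0,"z":0,"twist":0,"grip":-1},{"x":0.001,"y":0,"z":0,"twist":0,"grip":-1},{"x":0,"y":0,"z":0,"twist":0,"grip":-1},{"x":0,"y":0,"z":0,"twist":0,"grip":-1}]}}

```text
time_s: 12.4
position: [0.6504, 0.0333, 0.1414]
ee_rot: [0.001, 0.711, 0.703, -0.001]
wrist_force: [-0.3, -7.1, 1.0]
width: 0.151
grip_force: 35.0
```

Request:
{"method": "play_rows", "body": {"plan": [{"x":0.0015,"y":0,"z":0,"twist":0,"grip":-1},{"x":0.0005,"y":0,"z":0,"twist":0,"grip":-1},{"x":0,"y":0,"z":0,"twist":0,"grip":-1},{"x":0,"y":0,"z":0,"twist":0,"grip":-1}]}}

```text
time_s: 12.8
position: [0.6504, 0.0347, 0.1414]
ee_rot: [0.001, 0.711, 0.703, -0.002]
wrist_force: [-0.2, -9.7, 0.6]
width: 0.149
grip_force: 35.0
```

Request:
{"method": "play_rows", "body": {"plan": [{"x":0.001,"y":0,"z":0,"twist":0,"grip":-1},{"x":0,"y":0,"z":0,"twist":0,"grip":-1},{"x":0,"y":0,"z":0,"twist":0,"grip":-1},{"x":0,"y":0,"z":0,"twist":0,"grip":-1},{"x":0,"y":0,"z":0,"twist":0,"grip":-1}]}}

```text
time_s: 13.3
position: [0.6504, 0.0355, 0.1414]
ee_rot: [0.001, 0.711, 0.703, -0.002]
wrist_force: [0.1, -10.4, 2.1]
width: 0.152
grip_force: 35.0
```

```bash
python3 -c "
from h import *
togo(.6504,.036,.141,-.012)
import cv2
b=cams.read_camera('scene');w=cams.read_camera('wrist')
o=np.zeros((480,800,3),np.uint8);o[:,:400]=cv2.resize(b[130:190,240:290],(400,480),interpolation=2);o[:,400:]=cv2.resize(w[20:200,190:340],(400,480),interpolation=2)
cv2.imwrite('pics/m6.png',o[:,:,::-1])"
```

```text
t 13.3 pos [0.6504 0.0355 0.1414] yaw(tool y) -0.0117 F [  0.1 -10.4   2.1] w 0.152 g 34.988667368888855
tool shift [ 0.0005 -0.      0.0004] twist 0.0003
```

View pics/m6.png

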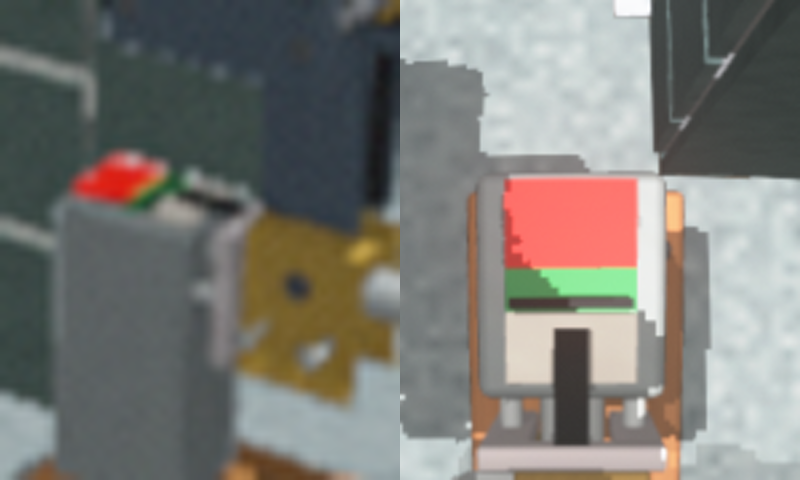

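The pointer line at row 303 lies just inside the green band (rows 268 to 312), about 9.5 mm in. I'll push 2.5 mm further to centre it, then hold.

Request:
{"method": "play_rows", "body": {"plan": [{"x":0.0015,"y":0,"z":0,"twist":0,"grip":-1},{"x":0.001,"y":0,"z":0,"twist":0,"grip":-1},{"x":0,"y":0,"z":0,"twist":0,"grip":-1},{"x":0,"y":0,"z":0,"twist":0,"grip":-1},{"x":0,"y":0,"z":0,"twist":0,"grip":-1}]}}

```text
time_s: 13.9
position: [0.6505, 0.0374, 0.1415]
ee_rot: [0.002, 0.711, 0.703, -0.002]
wrist_force: [-0.9, -10.4, 1.6]
width: 0.153
grip_force: 35.0
```

```bash
python3 -c "
from h import *
togo(.6504,.038,.141,-.012)
import cv2
w=cams.read_camera('wrist')
cv2.imwrite('pics/m7.png',cv2.resize(w[20:200,190:340,::-1],(400,480),interpolation=2))
c=cv2.resize(w[20:200,190:340],(400,480),interpolation=2)
for r in range(256,330,4):print(r,c[r,200].tolist())"
```

```text
t 13.9 pos [0.6505 0.0374 0.1415] yaw(tool y) -0.0116 F [ -0.9 -10.4   1.6] w 0.153 g 34.98874247074127
tool shift [ 0.0006 -0.0001  0.0005] twist 0.0004
256 [254, 121, 114]
260 [254, 122, 114]
264 [254, 122, 114]
268 [254, 122, 114]
272 [255, 124, 114]
276 [228, 192, 136]
280 [147, 240, 162]
284 [146, 238, 161]
288 [145, 239, 161]
292 [140, 232, 155]
296 [105, 149, 102]
300 [111, 97, 95]
304 [115, 102, 101]
308 [97, 106, 86]
312 [80, 109, 72]
316 [90, 137, 88]
320 [188, 191, 167]
324 [226, 214, 201]
328 [224, 213, 200]
```

The pointer (row 303) now stands near the middle of the green band (276 to 319), at about 11 to 12 mm and 10 N. I'll hold it there.

Request:
{"method": "play_rows", "body": {"plan": [{"x":0,"y":0,"z":0,"twist":0,"grip":-1},{"x":0,"y":0,"z":0,"twist":0,"grip":-1},{"x":0,"y":0,"z":0,"twist":0,"grip":-1},{"x":0,"y":0,"z":0,"twist":0,"grip":-1},{"x":0,"y":0,"z":0,"twist":0,"grip":-1},{"x":0,"y":0,"z":0,"twist":0,"grip":-1},{"x":0,"y":0,"z":0,"twist":0,"grip":-1},{"x":0,"y":0,"z":0,"twist":0,"grip":-1}]}}

```text
time_s: 14.75
position: [0.6504, 0.0374, 0.1414]
ee_rot: [0.002, 0.711, 0.703, -0.002]
wrist_force: [-0.6, -11.1, 1.9]
width: 0.15
grip_force: 35.0
```

Request:
{"method": "play_rows", "body": {"plan": [{"x":0,"y":0,"z":0,"twist":0,"grip":-1},{"x":0,"y":0,"z":0,"twist":0,"grip":-1},{"x":0,"y":0,"z":0,"twist":0,"grip":-1},{"x":0,"y":0,"z":0,"twist":0,"grip":-1},{"x":0,"y":0,"z":0,"twist":0,"grip":-1},{"x":0,"y":0,"z":0,"twist":0,"grip":-1},{"x":0,"y":0,"z":0,"twist":0,"grip":-1},{"x":0,"y":0,"z":0,"twist":0,"grip":-1}]}}

```text
time_s: 15.55
position: [0.6504, 0.0374, 0.1414]
ee_rot: [0.002, 0.711, 0.703, -0.002]
wrist_force: [0.1, -10.6, 1.4]
width: 0.15
grip_force: 35.0
```

Request:
{"method": "play_rows", "body": {"plan": [{"x":0,"y":0,"z":0,"twist":0,"grip":-1},{"x":0,"y":0,"z":0,"twist":0,"grip":-1},{"x":0,"y":0,"z":0,"twist":0,"grip":-1},{"x":0,"y":0,"z":0,"twist":0,"grip":-1},{"x":0,"y":0,"z":0,"twist":0,"grip":-1},{"x":0,"y":0,"z":0,"twist":0,"grip":-1},{"x":0,"y":0,"z":0,"twist":0,"grip":-1},{"x":0,"y":0,"z":0,"twist":0,"grip":-1}]}}

```text
time_s: 16.35
position: [0.6504, 0.0374, 0.1414]
ee_rot: [0.002, 0.711, 0.703, -0.002]
wrist_force: [-0.1, -10.7, 1.6]
width: 0.149
grip_force: 35.0
```

Request:
{"method": "play_rows", "body": {"plan": [{"x":0,"y":0,"z":0,"twist":0,"grip":-1},{"x":0,"y":0,"z":0,"twist":0,"grip":-1},{"x":0,"y":0,"z":0,"twist":0,"grip":-1},{"x":0,"y":0,"z":0,"twist":0,"grip":-1},{"x":0,"y":0,"z":0,"twist":0,"grip":-1},{"x":0,"y":0,"z":0,"twist":0,"grip":-1},{"x":0,"y":0,"z":0,"twist":0,"grip":-1},{"x":0,"y":0,"z":0,"twist":0,"grip":-1}]}}

```text
time_s: 17.15
position: [0.6504, 0.0374, 0.1415]
ee_rot: [0.002, 0.711, 0.703, -0.002]
wrist_force: [0.6, -11.6, 1.4]
width: 0.155
grip_force: 35.0
```

Request:
{"method": "play_rows", "body": {"plan": [{"x":0,"y":0,"z":0,"twist":0,"grip":-1},{"x":0,"y":0,"z":0,"twist":0,"grip":-1},{"x":0,"y":0,"z":0,"twist":0,"grip":-1},{"x":0,"y":0,"z":0,"twist":0,"grip":-1},{"x":0,"y":0,"z":0,"twist":0,"grip":-1},{"x":0,"y":0,"z":0,"twist":0,"grip":-1},{"x":0,"y":0,"z":0,"twist":0,"grip":-1},{"x":0,"y":0,"z":0,"twist":0,"grip":-1}]}}

```text
time_s: 17.95
position: [0.6505, 0.0374, 0.1414]
ee_rot: [0.002, 0.711, 0.703, -0.002]
wrist_force: [-0.5, -10.5, 2.3]
width: 0.151
grip_force: 35.0
```

```bash
python3 -c "
from h import *
togo(.6504,.0374,.141,-.012)
import cv2
w=cams.read_camera('wrist');c=cv2.resize(w[20:200,190:340],(400,480),interpolation=2)
for r in range(268,326,4):print(r,c[r,200].tolist())"
```

```text
t 17.95 pos [0.6505 0.0374 0.1414] yaw(tool y) -0.0116 F [ -0.5 -10.5   2.3] w 0.151 g 34.988749623298645
tool shift [-0.     -0.0001  0.0004] twist 0.0004
268 [254, 122, 113]
272 [255, 123, 114]
276 [228, 191, 137]
280 [147, 240, 161]
284 [146, 238, 161]
288 [146, 239, 162]
292 [140, 233, 155]
296 [106, 149, 103]
300 [110, 96, 95]
304 [115, 102, 100]
308 [97, 106, 86]
312 [81, 109, 73]
316 [90, 138, 88]
320 [188, 191, 166]
324 [226, 213, 201]
```

Held steady for 4 s with the pointer in green and about 10.5 N of push. Handing in.

```bash
python3 -c "
from workcell import finish_job
print(finish_job())"
```

```text
the job is handed in; nothing more can be done
None
```

The brass hanger hangs astride the bar and is still gripped and pressed against the stop at about 10.5 N; the pointer stayed in the green zone for about 4 s before I handed the job in.

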